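Hold the watch case open for a customer

ROBOT

A 7-joint arm with a two-finger parallel gripper is mounted at the origin on the work surface. World frame = base frame: x ahead of the robot, y to its left, z up, the work surface at z = 0. Lengths are in m, angles in rad, forces in N, time in s.
With the tool pointing down it reaches from about 0.4 to 0.875 m from the base axis. Payload 19.3 kg.
Tool frame: the origin (TCP) lies midway between the tips of the shut fingers; the grasp point (between the pads) lies bot.tcp_to_grasp behind it (bot.tcp_to_grasp is the distance from the TCP to the grasp point, in m); z points along the fingers, y is the line along which they close (so a half turn about z gives the same grasp; the last joint's range is limited). The gripper opens to 85 mm and grips with 20 to 120 N. Pads are 22 mm wide; open, the fingers measure 114 mm over their backs; the gripper's body (76 mm by 85 mm) begins 54 mm behind the grasp point. The pads swing forward as they close: fully open they stand 13 mm farther back than shut.
Start: joints at [-1.387, 0.521, -0.036, 1.599, 0.021, 1.021, -0.113], TCP at [0.157, 0.605, 0.231] pointing down, gripper open.
Joint ranges: [-2.91, 2.91], [-0.3, 2.13], [-1.5, 1.42], [0.17, 2.43], [-1.26, 4.41], [0.16, 1.93], [-2.52, 2.52]. Speed limits (rad/s): [1.89, 1.89, 2.39, 2.39, 3.01, 3.01, 3.01].

INTERFACE

Orientations are given as [roll, pitch, yaw] about the fixed x, y, z axes, in that order (R = Rz(yaw) Ry(pitch) Rx(roll)).
In Python, from workcell import observe, imaging, bot gives the robot as it stands.
- The arm moves only by the tool send_rows, never from a script. Its argument "plan" is text: rows parted by semicolons, each of 7 numbers parted by spaces: the shift along the tool's x, y, z in m, then the turn, a rotation vector about the tool's x, y, z in degrees, then the finger opening in m, from 0 to 0.0854. In form: dx dy dz rx ry rz claw; .... A call has 1 to 10 rows; each row is the pose to reach, as a shift and turn from the pose commanded when the call began, along the tool's axes at that moment; what a row does not reach only later rows make up. A row lasts 1/12 s, in which the tool goes at most 41.7 mm and 7.16 degrees, less where a joint would pass 70% of its speed; a pose out of reach is approached as far as the arm can. A call with a gripper value outside its range is refused whole. The fingers move at their own pace and stop on an object; "grip_force" is the grip in N (left out, the last holds). Time passes only in rows, so rows that repeat a pose let the fingers close. It gives the time, the measured TCP pose, the force, the opening and the grip force at its end, in the units of the state.
- observe(): the state, without advancing time (a new reading comes with each control period).
- imaging.grab_frame(name): name is "scene" or "top" or "wrist"; returns a dict with "color" (480x640x3 uint8, red, green, blue), "fx", "fy", "cx", "cy" (pixels), "eye" and "orientation" of the camera in the world; the wrist camera has in their place "tool_from_camera" (4x4, takes a point from camera to tool coordinates, whose origin is the TCP and whose axes are the flange's). Camera axes: x right, y down, z forward; pixel columns grow to the right and rows downward; lengths in m; the calibration is good to about 2 mm. A picture is of the moment at which its call begins: read the wrist's pose just before it. There is no depth.
- bot.job_done(): hands the job in; it is judged then, once.
The state is a dict: "clock": time; "qpos": joint angles; "qd": joint speeds; "joint_efforts": joint torques, N m; "position": TCP position; "tool_rot": TCP orientation; "force": force on the tool from outside, world axes, zero at the start; "moment": the same for the moment, N m; "grip_width": finger opening in m; "finger_force": force on a finger pad.
Only numpy, scipy, OpenCV 4.12 (cv2) and the standard library are available. Lean on these libraries where they do the work, as an engineer would, in place of code of your own. Each camera call takes 0.05 s, during which the arm holds its last target. There are 200 camera calls.

TASK

A customer at the flea-market stall wants to see the watches, but a pan of teaspoons stands in front of the watch case. Slide the pan aside, without lifting or tipping it, until it stands wholly on the red mat; then ease up the case's lid, without flinging it or letting it drop, and finish while holding it open with the fingers at about 60 degrees, for it falls shut by itself if let go. Leave everything else on the stall where it stands.

Things in the scene. Friction and masses are not known exactly. Their poses are not given: they have to be found in the camera images.
- case: Flat aluminium watch case, black corners, red lining, fixed, 200 mm deep (its x, away from the robot), 360 mm wide (its y), 72 mm high with the lid shut. Origin: centre of its underside. Its front faces its own -x, roughly towards the robot (yaw within about 7 degrees). The lid's hinge line runs along the far rim: parallel to the case's y, 100 mm along +x from the origin, 66 mm up.
- lid (a joint): Hinge of the case's glazed lid: 0 = shut, grows as the front edge rises (rad; 60 degrees = 1.047), stop at 1.75. About 0.6 kg, no spring, no stay, hardly any friction: it falls shut. The lid is an aluminium frame 200 x 360 mm, 12 mm thick, clear pane; its outline is flush with the case's walls.
- lid_pull (a point): Middle of the lid's pull, a round black bar 10 mm thick, 100 mm long, parallel to the hinge, 35 mm out in front of the lid's front edge on two end posts (gap to the case front 30 mm), 66 mm above the table when shut. It moves with the lid, 235 mm from the hinge; being round it can turn between the fingers.
- pan: White enamel milk pan, blue rim, 120 mm across, 75 mm high, foot 110 mm across, loose, about 0.7 kg, in front of the case; teaspoons lean out of it on the side away from the handle, up to 120 mm high. Origin: centre of its underside. Its straight level handle runs along its own -y, 18 mm wide, 10 mm thick, mid-height 62 mm above the underside, from 58 to 173 mm from the pan's axis.
- red_mat: Round red felt mat 160 mm across, flat on the table (under 1 mm thick, things slide freely over it), to the left or right, the empty one. Origin: its centre, on the table. Its edge is 80 mm from there.
- green_mat: The same mat in green on the other side, with the tumbler on it. Origin: its centre.
- tumbler: Blue ceramic tumbler, 70 mm across, 85 mm high, on the green mat; leave it. Origin: centre of its underside.
- film_camera: Black and silver film camera, 125 mm wide, 80 mm high, left of the case; leave it. Origin: centre of its underside.
- sugar_bowl: White lidded sugar bowl with a blue band, 96 mm across, 104 mm high, left of the case; leave it. Origin: centre of its underside.
- brass_bell: Small brass bell on a dark wooden foot, 64 mm across, 102 mm high, far left; leave it. Origin: centre of its underside.
- candlestick: Brass candlestick, foot 84 mm across, 150 mm high, right of the case; leave it. Origin: centre of its underside.
- vase: Amber glass vase, 88 mm across, 155 mm high, close to the right of the case; leave it. Origin: centre of its underside.
Mind the look-alikes: they are no part of the job. What is shaped like the pan but pink or purple is not meant.

How it is judged:
By the outcome, as a careful person would: the job done as asked, in the order asked, and still so for the second after the job is handed in, while the arm keeps its last pose, push and grip.
It also fails if it takes over 54 s, if anything falls off the work surface, if the arm or the gripper's body presses on something with over 40 N, if the wrist force passes 120 N, or if a joint passes its speed limit or range.

## Working session

There is one attempt and no reset: what is moved stays moved. The work goes in short steps, Python scripts to look and compute and a tool call to move; the robot and the scene stay as the last step left them, time stands still between calls to the robot, and variables do not carry over. Pictures are saved under pics/ and viewed, at most 13 in all, crops included, and the job is handed in when it is done.

Besides the shell and the picture viewer there is one more tool, called after "Request:" by a JSON object that holds its "api" and its "payload", one argument or row to a line. send_rows: Moves the arm, as the interface text tells. Its arguments: {"type":"object","properties":{"plan":{"type":"string"},"grip_force":{"type":"number"}},"required":["plan"]}

```bash
mkdir -p pics
python3 - <<'E'
from workcell import observe, imaging, bot
import cv2,numpy as np
s=observe();print(s['clock'],s['position'],s['tool_rot'],bot.tcp_to_grasp)
for n in('scene','top'):
    f=imaging.grab_frame(n);cv2.imwrite(f'pics/{n}0.png',f['color'][:,:,::-1]);print(n,f['fx'],f['cx'],f['cy'],f['eye'],f['orientation'])
E
```

```text
0.0 [0.15685124 0.60465058 0.23072018] [-3.14044093e+00  5.20664790e-05  2.88778482e+00] 0.0187
scene 477.5826836648166 314.88757369266585 239.92770360272414 [1.58532446 0.27323759 0.94813276] [-2.24506353  0.0162123   1.81385157]
top 549.9657529414001 321.3630277938858 243.63247009945556 [ 0.23481126 -0.01047945  1.47957348] [-2.96079031  0.00671545 -1.57586199]
```

View pics/top0.png

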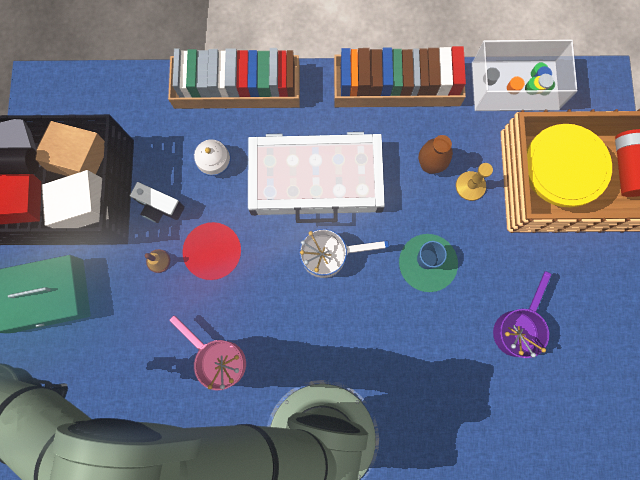

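View pics/scene0.png

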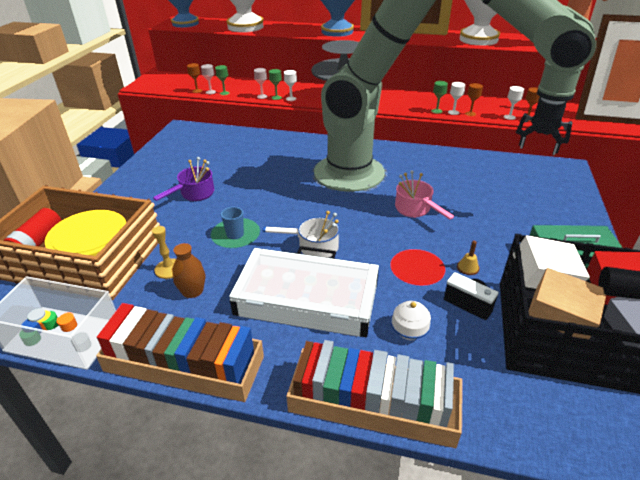

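The top view shows the pan at about (323,253), with its handle running right to (385,245). The red mat is at (212,250), the green mat with the tumbler at (428,263), the case at (316,174) and its pull at about (318,215). The bell is at (157,262). Next I'll measure these.

```bash
cat > h.py <<'E'
import numpy as np,cv2
from scipy.spatial.transform import Rotation as Ro
from workcell import observe, imaging, bot
def ray(f,u,v,pose=None):
    d=np.array([(u-f['cx'])/f['fx'],(v-f['cy'])/f['fy'],1.])
    if 'eye' in f: return np.array(f['eye']),Ro.from_euler('xyz',f['orientation']).apply(d)
    T=np.array(f['tool_from_camera']);R=Ro.from_euler('xyz',pose['tool_rot'])
    return np.array(pose['position'])+R.apply(T[:3,3]),R.apply(T[:3,:3]@d)
def pt(f,u,v,z,pose=None):
    o,d=ray(f,u,v,pose);return o+d*(z-o[2])/d[2]
def proj(f,p,pose=None):
    if 'eye' in f: c=Ro.from_euler('xyz',f['orientation']).inv().apply(np.array(p)-f['eye'])
    else:
        T=np.array(f['tool_from_camera']);t=Ro.from_euler('xyz',pose['tool_rot']).inv().apply(np.array(p)-pose['position']);c=T[:3,:3].T@(t-T[:3,3])
    return c[:2]/c[2]*[f['fx'],f['fy']]+[f['cx'],f['cy']]
E
python3 - <<'E'
from h import *
np.set_printoptions(precision=4,suppress=True)
f=imaging.grab_frame('top');im=f['color'];hsv=cv2.cvtColor(im,cv2.COLOR_RGB2HSV)
def box(m,x0,y0,x1,y1):
    o=np.zeros(m.shape,np.uint8);o[y0:y1,x0:x1]=m[y0:y1,x0:x1];return o*255
H,S,V=hsv[...,0],hsv[...,1],hsv[...,2]
def big(m):
    c,_=cv2.findContours(m,cv2.RETR_EXTERNAL,cv2.CHAIN_APPROX_NONE);return max(c,key=cv2.contourArea)
red=big(box(((H<6)|(H>174))&(S>150),175,215,250,285))
(c,r)=cv2.minEnclosingCircle(red);e=cv2.fitEllipse(red);print('red',e,pt(f,*e[0],0),r)
g=big(box((H>40)&(H<95)&(S>80),390,225,465,300));c,r=cv2.minEnclosingCircle(g);print('green',pt(f,*c,0),r)
w=box((S<110)&(V>90),285,218,400,285)
n=cv2.morphologyEx(w,cv2.MORPH_OPEN,np.ones((3,3)));c=big(n);print('pan bbox',cv2.boundingRect(c))
# handle
hm=box(n>0,355,230,400,265);ch=big(hm);rr=cv2.minAreaRect(ch);print('handle',rr,[pt(f,*p,.067) for p in cv2.boxPoints(rr)])
b=box(w>0,285,218,352,285)
cb=big(b);e=cv2.fitEllipse(cb);print('pan',e,pt(f,*e[0],.075))
cs=box((S<60)&(V>150),235,125,395,214);c=cv2.convexHull(big(cv2.morphologyEx(cs,cv2.MORPH_CLOSE,np.ones((9,9)))));rr=cv2.minAreaRect(c);print('case',rr,[pt(f,*p,.072) for p in cv2.boxPoints(rr)])
cv2.imwrite('pics/top1.png',cv2.resize(im[120:300,130:480,::-1],None,fx=2.25,fy=2.25,interpolation=cv2.INTER_CUBIC))
E
```

```text
red ((211.34629821777344, 250.6616973876953), (55.2075309753418, 57.68505096435547), 57.59989929199219) [0.4877 0.2988 0.    ] 29.268028259277344
green [ 0.4508 -0.2913  0.    ] 29.73370361328125
pan bbox (285, 218, 100, 60)
handle ((369.48687744140625, 246.40176391601562), (8.061986923217773, 30.199405670166016), 82.40535736083984) [array([ 0.4905, -0.0874,  0.067 ]), array([ 0.5006, -0.1657,  0.067 ]), array([ 0.4794, -0.168 ,  0.067 ]), array([ 0.4694, -0.0899,  0.067 ])]
pan ((321.0659484863281, 244.3135986328125), (58.044578552246094, 70.9773941040039), 109.85161590576172) [ 0.4898 -0.0016  0.075 ]
case ((315.23828125, 172.9832305908203), (80.50193786621094, 136.0784912109375), 88.69805145263672) [array([0.7938, 0.199 , 0.072 ]), array([ 0.7998, -0.1686,  0.072 ]), array([ 0.5765, -0.1678,  0.072 ]), array([0.5705, 0.1898, 0.072 ])]
```

View pics/top1.png

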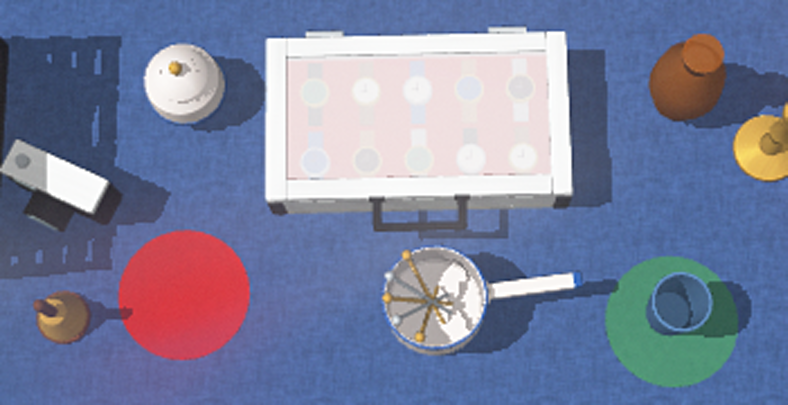

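The close crop shows the pan rim centred at (436,297), which is (323.8,252) in the full image. The bar of the pull is at (420,228), or (316.7,221.3), and the lid's front edge runs from (267,199) to (571,193), giving a case yaw of about +1°. Now I'll cast these onto their planes and work out the first move.

```bash
cat >> h.py <<'E'
def shift(s,P):  # world point -> tool-frame shift from pose s
    return Ro.from_euler('xyz',s['tool_rot']).inv().apply(np.array(P)-s['position'])
def turn(s,Rw):  # rotvec deg in tool axes to reach rotation Rw
    return np.degrees((Ro.from_euler('xyz',s['tool_rot']).inv()*Rw).as_rotvec())
E
python3 - <<'E'
from h import *
np.set_printoptions(precision=4,suppress=True)
f=imaging.grab_frame('top');c=lambda x,y:(x/2.25+130,y/2.25+120)
print('pan',pt(f,*c(436,297),.075));print('hand tip',pt(f,*c(579,279),.067),'base',pt(f,*c(492,292),.067))
print('pull L,R',pt(f,*c(375,227),.066),pt(f,*c(467,226),.066))
print('lid front',pt(f,*c(267,199),.072),pt(f,*c(571,193),.072));print('lid back',pt(f,*c(266,38),.072),pt(f,*c(566,31),.072))
s=observe();print(shift(s,[.46,.25,.2]),shift(s,[.48,-.1,.2]),turn(s,Ro.from_euler('xyz',[np.pi,0,np.radians(98)])))
E
```

```text
pan [ 0.4696 -0.0085  0.075 ]
hand tip [ 0.491  -0.1744  0.067 ] base [ 0.4764 -0.0733  0.067 ]
pull L,R [0.5546 0.0624 0.066 ] [ 0.5551 -0.0452  0.066 ]
lid front [0.5876 0.1888 0.072 ] [ 0.5924 -0.1672  0.072 ]
lid back [0.7864 0.1937 0.072 ] [ 0.7925 -0.1663  0.072 ]
[-0.3825 -0.2673  0.0312] [-0.4897 -0.6011  0.0314] [-0.0326  0.0261 67.4585]
```

Request:
{"api": "send_rows", "payload": {
  "plan": "-0.036 -0.025 0 0 0 7 0.085; -0.074 -0.05 0 0 0 14 0.085; -0.113 -0.078 0.01 0 0 21 0.085; -0.151 -0.105 0.01 0 0 28 0.085; -0.19 -0.132 0.02 0 0 35 0.085; -0.228 -0.16 0.02 0 0 42 0.085; -0.267 -0.187 0.03 0 0 49 0.085; -0.305 -0.214 0.03 0 0 56 0.085; -0.344 -0.24 0.03 0 0 63 0.085; -0.3825 -0.267 0.03 0 0 67.4 0.085"
}}

```text
clock: 1.03
position: [0.4272, 0.288, 0.202]
tool_rot: [-3.142, 0.0, 1.705]
force: [0.9, 0.7, -0.3]
grip_width: 0.0851
finger_force: 0.0
```

Run:
```python
from h import *
np.set_printoptions(precision=4,suppress=True)
s=observe();print(s['clock'],s['position'],s['tool_rot'],s['qpos'],shift(s,[.482,-.115,.17]),turn(s,Ro.from_euler('xyz',[np.pi,0,np.radians(98)])))
```

```text
1.0333 [0.4272 0.288  0.202 ] [-3.1415  0.0001  1.7048] [-0.9498  0.4017  0.3167  1.9303 -0.1651  0.8345 -0.4114] [-0.4067  0.0005  0.032 ] [-0.0051  0.0038 -0.3193]
```

Request:
{"api": "send_rows", "payload": {
  "plan": "-0.02 0 0 0 0 0 0.06; -0.06 -0.005 0 0 0 0 0.06; -0.1 -0.01 0 0 0 0 0.06; -0.14 -0.013 0.01 0 0 0 0.06; -0.18 -0.016 0.01 0 0 0 0.06; -0.22 -0.02 0.02 0 0 0 0.06; -0.26 -0.022 0.02 0 0 0 0.06; -0.3 -0.025 0.03 0 0 0 0.06; -0.34 -0.028 0.03 0 0 0 0.06; -0.3645 -0.029 0.03 0 0 0 0.06"
}}

```text
clock: 1.87
position: [0.4481, -0.0791, 0.1719]
tool_rot: [-3.141, 0.001, 1.709]
force: [0.5, -0.1, 0.3]
grip_width: 0.0601
finger_force: 0.0
```

Request:
{"api": "send_rows", "payload": {
  "plan": "0 0 0 0 0 0 0.06; 0 0 0 0 0 0 0.06; 0 0 0 0 0 0 0.06; 0 0 0 0 0 0 0.06"
}}

```text
clock: 2.2
position: [0.4488, -0.0742, 0.1721]
tool_rot: [-3.142, -0.0, 1.713]
force: [-0.5, -0.1, 0.7]
grip_width: 0.0599
finger_force: 0.0
```

Run:
```python
from h import *
np.set_printoptions(precision=4,suppress=True)
s=observe();f=imaging.grab_frame('wrist');print(s['position'],s['tool_rot'],s['qpos'],s['force'])
cv2.imwrite('pics/w0.png',f['color'][:,:,::-1])
for p in ([.4696,-.0085,.075],[.491,-.1744,.062],[.4764,-.0733,.062]): print(proj(f,p,s))
g=s['position']+Ro.from_euler('xyz',s['tool_rot']).apply([0,0,0.108]);print('below tcp',proj(f,g,s))
```

```text
[ 0.4488 -0.0742  0.1721] [-3.1415 -0.0004  1.7129] [-0.2726  0.365   0.3855  2.1065 -0.209   0.7059  0.3919] [-0.5394 -0.1056  0.6563]
[372.5679 133.645 ]
[358.2348 386.156 ]
[362.2849 241.7905]
below tcp [317.8684 237.8139]
```

View pics/w0.png

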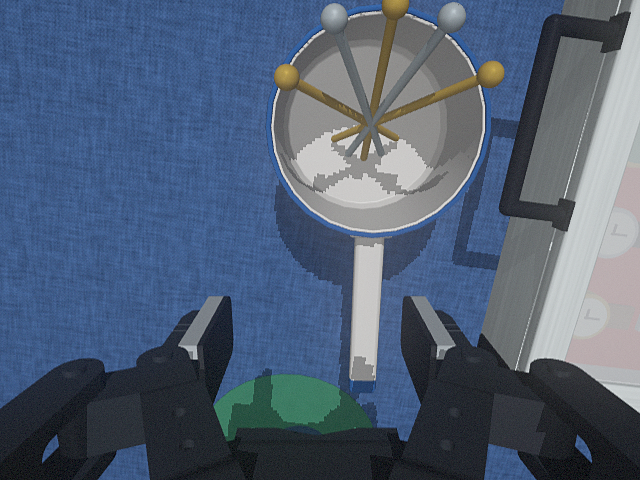

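The wrist view shows the pan's handle running from (369,238) to (362,380) and the rim centred at about (379,123), both 3–4 mm right of the prediction. I'll correct for that and descend.

Run:
```python
from h import *
np.set_printoptions(precision=4,suppress=True)
s=observe();f=imaging.grab_frame('wrist')
a=pt(f,369,240,.067,s);b=pt(f,362.5,379,.067,s);print('handle',a,b,'yaw',np.degrees(np.arctan2(b[0]-a[0],a[1]-b[1])))
print('pan',pt(f,379,123,.075,s)); print('pull',pt(f,558,20,.066,s),pt(f,507,210,.066,s))
g=a+(b-a)*.5; print(g,shift(s,[g[0],g[1],.0433]))
```

```text
handle [ 0.4795 -0.0703  0.067 ] [ 0.4919 -0.1654  0.067 ] yaw 7.435378427860738
pan [ 0.4721 -0.0025  0.075 ]
pull [0.5581 0.0633 0.066 ] [ 0.5579 -0.0406  0.066 ]
[ 0.4857 -0.1178  0.067 ] [-0.0485  0.0304  0.1288]
```

Request:
{"api": "send_rows", "payload": {
  "plan": "-0.03 0.02 0.02 0 0 0.6 0.06; -0.0485 0.0305 0.04 0 0 0.6 0.06; -0.0485 0.0305 0.06 0 0 0.6 0.06; -0.0485 0.0305 0.08 0 0 0.6 0.06; -0.0485 0.0305 0.1 0 0 0.6 0.06; -0.0485 0.0305 0.115 0 0 0.6 0.06; -0.0485 0.0305 0.125 0 0 0.6 0.06; -0.0485 0.0305 0.1285 0 0 0.6 0.06; -0.0485 0.0305 0.1285 0 0 0.6 0.06; -0.0485 0.0305 0.1285 0 0 0.6 0.06"
}}

```text
clock: 3.13
position: [0.486, -0.1189, 0.0442]
tool_rot: [3.141, 0.0, 1.701]
force: [0.6, -0.0, 0.4]
grip_width: 0.0599
finger_force: 0.0
```

Request:
{"api": "send_rows", "payload": {
  "plan": "0 0 0 0 0 0 0.03; 0 0 0 0 0 0 0.022; 0 0 0 0 0 0 0.018; 0 0 0 0 0 0 0.014; 0 0 0 0 0 0 0.012; 0 0 0 0 0 0 0.01; 0 0 0 0 0 0 0.01",
  "grip_force": 35
}}

```text
clock: 3.72
position: [0.4863, -0.1192, 0.044]
tool_rot: [3.14, 0.0, 1.701]
force: [1.2, -1.6, 5.4]
grip_width: 0.0173
finger_force: 36.1
```

Run:
```python
from h import *
np.set_printoptions(precision=4,suppress=True)
s=observe();print(s['position'],s['tool_rot'],s['qpos'],s['force'],s['moment'],s['grip_width'],s['finger_force'])
print(shift(s,np.array(s['position'])+[.0,.15,0]),shift(s,np.array(s['position'])+[.0155,.302,0]))
```

```text
[ 0.4863 -0.1192  0.044 ] [3.1405 0.0004 1.7006] [-0.0684  0.65    0.2573  2.0666 -0.3508  0.4645  0.5839] [ 1.2181 -1.5713  5.4249] [ 0.0192 -0.2335 -0.15  ] 0.01727945933744093 36.11885368824005
[ 0.1487  0.0194 -0.    ] [ 0.2975  0.0545 -0.    ]
```

Request:
{"api": "send_rows", "payload": {
  "plan": "0.004 0.0005 0 0 0 0 0.01; 0.012 0.0016 0 0 0 0 0.01; 0.022 0.003 0 0 0 0 0.01; 0.032 0.004 0 0 0 0 0.01; 0.042 0.0055 0 0 0 0 0.01; 0.052 0.007 0 0 0 0 0.01; 0.062 0.008 0 0 0 0 0.01; 0.072 0.0095 0 0 0 0 0.01; 0.082 0.011 0 0 0 0 0.01; 0.09 0.012 0 0 0 0 0.01"
}}

```text
clock: 4.55
position: [0.4866, -0.0292, 0.0442]
tool_rot: [3.14, 0.002, 1.7]
force: [0.3, -11.5, 10.6]
grip_width: 0.0171
finger_force: 36.6
```

Run:
```python
from h import *
np.set_printoptions(precision=4,suppress=True)
s=observe();print(s['position'],s['tool_rot'],s['force'],s['moment'],s['grip_width'])
print(shift(s,[.4985,.075,.044]))
```

```text
[ 0.4866 -0.0292  0.0442] [3.14   0.0018 1.6997] [  0.2979 -11.5147  10.58  ] [-2.2861  0.0185  0.0867] 0.017089899979192868
[0.1018 0.0252 0.    ]
```

Request:
{"api": "send_rows", "payload": {
  "plan": "0.006 0.001 0 0 0 0 0.01; 0.016 0.003 0 0 0 0 0.01; 0.026 0.0055 0 0 0 0 0.01; 0.036 0.008 0 0 0 0 0.01; 0.046 0.0105 0 0 0 0 0.01; 0.056 0.013 0 0 0 0 0.01; 0.066 0.0155 0 0 0 0 0.01; 0.076 0.018 0 0 0 0 0.01; 0.086 0.021 0 0 0 0 0.01; 0.096 0.024 0 0 0 0 0.01"
}}

```text
clock: 5.38
position: [0.4976, 0.0685, 0.0441]
tool_rot: [3.141, 0.002, 1.699]
force: [-2.1, -14.2, 14.8]
grip_width: 0.0174
finger_force: 37.1
```

Run:
```python
from h import *
np.set_printoptions(precision=4,suppress=True)
s=observe();print(s['position'],s['tool_rot'],s['force'],s['moment'],s['grip_width'])
print(shift(s,[.502,.182,.044]))
f=imaging.grab_frame('scene');cv2.imwrite('pics/s1.png',cv2.resize(f['color'][130:330,230:510,::-1],None,fx=2.8,fy=2.8))
```

```text
[0.4976 0.0685 0.0441] [3.141  0.0019 1.6992] [ -2.0625 -14.239   14.8093] [-2.8151  0.3721  0.1703] 0.017368354465740695
[ 0.112   0.0189 -0.0001]
```

View pics/s1.png

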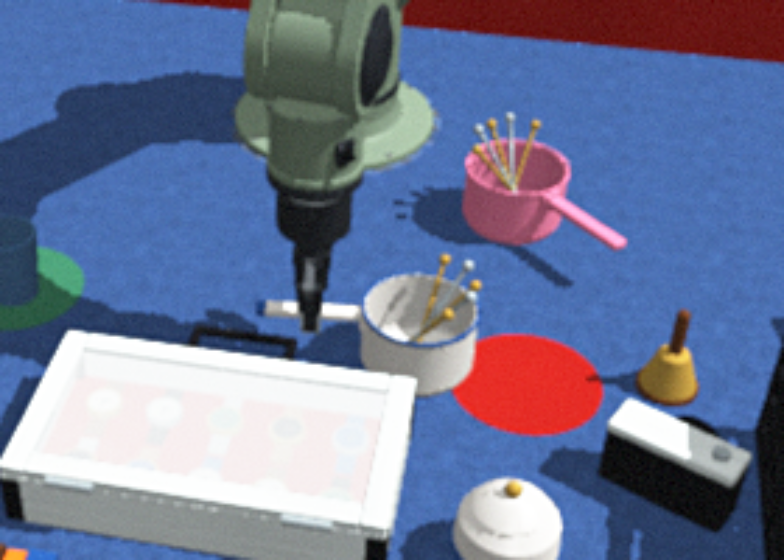

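The scene view shows the pan standing level, gripped by its handle and just touching the near edge of the red mat. It has cleared the pull, so I'll keep sliding.

Request:
{"api": "send_rows", "payload": {
  "plan": "0.008 0.0015 0 0 0 0 0.01; 0.018 0.003 0 0 0 0 0.01; 0.029 0.005 0 0 0 0 0.01; 0.04 0.007 0 0 0 0 0.01; 0.051 0.009 0 0 0 0 0.01; 0.062 0.0105 0 0 0 0 0.01; 0.073 0.0125 0 0 0 0 0.01; 0.084 0.0145 0 0 0 0 0.01; 0.095 0.0165 0 0 0 0 0.01; 0.106 0.018 0 0 0 0 0.01"
}}

```text
clock: 6.27
position: [0.502, 0.1758, 0.0442]
tool_rot: [3.141, 0.002, 1.699]
force: [0.8, -13.1, 13.9]
grip_width: 0.0173
finger_force: 37.1
```

Request:
{"api": "send_rows", "payload": {
  "plan": "0.003 0.0005 0 0 0 0 0.01; 0.004 0.0005 0 0 0 0 0.01; 0.004 0.0005 0 0 0 0 0.01; 0.004 0.0005 0 0 0 0 0.01"
}}

```text
clock: 6.6
position: [0.5021, 0.1804, 0.0442]
tool_rot: [3.14, 0.001, 1.7]
force: [0.9, -8.0, 10.4]
grip_width: 0.0175
finger_force: 36.7
```

Run:
```python
from h import *
np.set_printoptions(precision=4,suppress=True)
s=observe();print(s['position'],s['tool_rot'],s['force'],s['moment'],s['grip_width'])
f=imaging.grab_frame('top');cv2.imwrite('pics/t2.png',cv2.resize(f['color'][180:300,130:330,::-1],None,fx=4,fy=4))
print(proj(f,[.4877,.2988,0]))
```

```text
[0.5021 0.1804 0.0442] [3.1404 0.001  1.7   ] [ 0.9211 -7.9967 10.3629] [-1.5332 -0.2178  0.1059] 0.017468149656728677
[211.3405 250.6603]
```

View pics/t2.png

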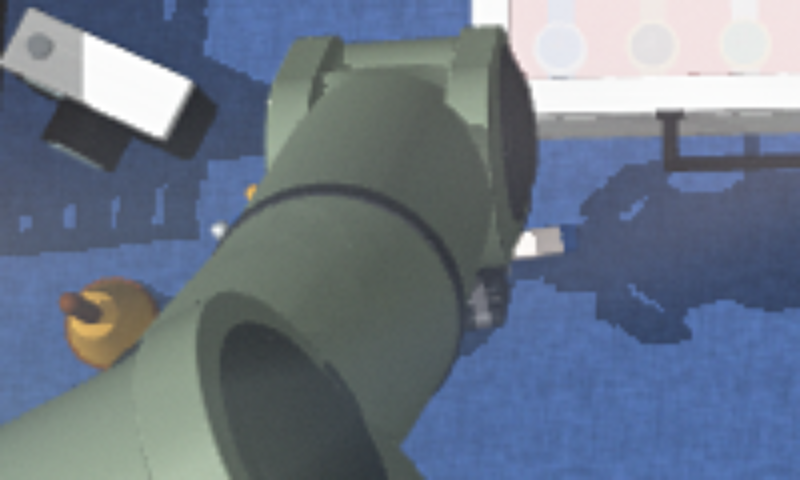

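The arm hides the pan in the top view; only the handle tip shows, at crop (563,240). I'll check with the wrist camera.

Run:
```python
from h import *
np.set_printoptions(precision=4,suppress=True)
f=imaging.grab_frame('top');print('axis',pt(f,130+563/4,180+240/4,.062)-[.0226,-.1715,0])
s=observe();w=imaging.grab_frame('wrist');cv2.imwrite('pics/w2.png',w['color'][:,:,::-1])
pose=s
print([proj(w,[.4877+.08*np.cos(a),.2988+.08*np.sin(a),0],s) for a in np.radians([0,90,180,270])],'ctr75',proj(w,[.4877,.2988,.075],s))
```

```text
axis [0.4819 0.302  0.062 ]
[array([519.8151,  14.7492]), array([ 351.5025, -274.6971]), array([115.0648, -44.354 ]), array([297.0476, 187.5817])] ctr75 [ 324.3819 -121.1409]
```

View pics/w2.png

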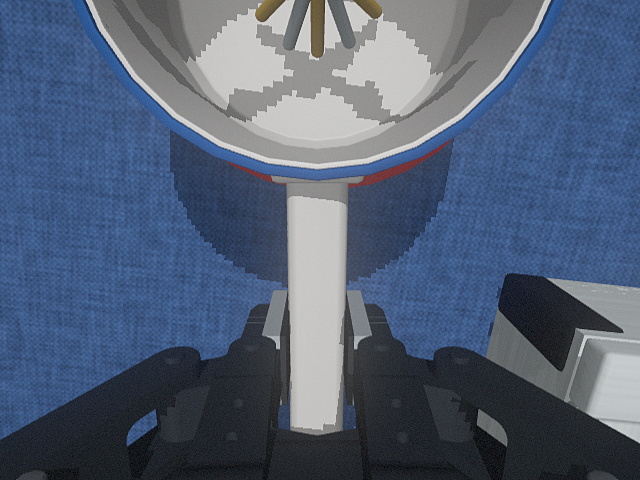

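The wrist view shows the pan held straight and the red mat's edge peeking out evenly below the rim at about (250..450,160). I estimate the pan's axis within 7 mm of the mat centre, so I'll release and rise.

Request:
{"api": "send_rows", "payload": {
  "plan": "0 0 0 0 0 0 0.025; 0 0 0 0 0 0 0.035; 0 0 0 0 0 0 0.05; 0 0 0 0 0 0 0.05; 0 0 -0.01 0 0 0 0.05; 0 0 -0.03 0 0 0 0.05; 0 0 -0.06 0 0 0 0.05; 0 0 -0.09 0 0 0 0.05; 0 0 -0.125 0 0 0 0.05; 0 0 -0.16 0 0 0 0.05"
}}

```text
clock: 7.58
position: [0.5009, 0.1812, 0.2057]
tool_rot: [-3.141, 0.0, 1.7]
force: [1.3, 0.9, 0.6]
grip_width: 0.0501
finger_force: 0.0
```

Run:
```python
from h import *
np.set_printoptions(precision=4,suppress=True)
s=observe();print(s['position'],s['tool_rot'],s['force'],s['qpos'])
# tool pose for the pull: z=(cos a,0,-sin a), tool x=+y (yaw 91), approach point 60 mm back
a=np.radians(45)
Rw=Ro.from_euler('z',1,degrees=True)*Ro.from_matrix(np.array([[0,1,0],[np.sin(a),0,np.cos(a)],[np.cos(a),0,-np.sin(a)]]).T.copy()) 
M=np.column_stack([[0,1,0],[np.sin(a),0,np.cos(a)],[np.cos(a),0,-np.sin(a)]]);print(np.linalg.det(M))
Rw=Ro.from_euler('z',1,degrees=True)*Ro.from_matrix(M)
print(Rw.as_euler('xyz'),turn(s,Rw))
z=Rw.apply([0,0,1]);pull=np.array([.5575,.0115,.066]);print('pre',pull-z*.08,shift(s,pull-z*.08))
```

```text
[0.5009 0.1812 0.2057] [-3.1412  0.0002  1.7005] [1.2592 0.9119 0.5735] [-0.8307  0.4517  0.5051  1.8895 -0.2796  0.8706 -0.0563]
1.0
[2.3562 0.     1.5882] [-44.976   -2.5098   6.1013]
pre [0.5009 0.0105 0.1226] [-0.1692 -0.022   0.0832]
```

Request:
{"api": "send_rows", "payload": {
  "plan": "-0.02 -0.007 0 -6 -0.3 0.8 0.05; -0.04 -0.013 0 -12 -0.7 1.6 0.05; -0.06 -0.02 0 -18 -1 2.4 0.05; -0.08 -0.026 0 -24 -1.3 3.2 0.05; -0.1 -0.033 0 -30 -1.7 4 0.05; -0.125 -0.04 0 -36 -2 4.9 0.05; -0.145 -0.046 0 -41 -2.3 5.5 0.05; -0.165 -0.052 0 -45 -2.5 6.1 0.05; -0.165 -0.052 0 -45 -2.5 6.1 0.05; -0.165 -0.052 0 -45 -2.5 6.1 0.05"
}}

```text
clock: 8.42
position: [0.4698, 0.0374, 0.1868]
tool_rot: [2.705, 0.061, 1.597]
force: [0.3, 0.6, -0.8]
grip_width: 0.0499
finger_force: 0.0
```

Run:
```python
from h import *
np.set_printoptions(precision=4,suppress=True)
s=observe();print(s['position'],s['tool_rot'],s['qpos'])
w=imaging.grab_frame('wrist');cv2.imwrite('pics/w3.png',w['color'][:,:,::-1])
for p in([.558,.0115,.066],[.558,.0615,.066],[.558,-.0385,.066]):print(proj(w,p,s))
f=imaging.grab_frame('top');im=f['color'];h=cv2.cvtColor(im,cv2.COLOR_RGB2HSV)
m=(((h[...,0]<6)|(h[...,0]>174))&(h[...,1]>150));m[:215]=0;m[285:]=0;m[:,:175]=0;m[:,250:]=0
ys,xs=np.nonzero(m);P=np.array([pt(f,x,y,0) for x,y in zip(xs,ys)])
d=P[:,:2]-[.4877,.2988];print('red left',len(P),d.min(0),d.max(0))
t=np.hstack([im[185:300,150:300],]);print(proj(f,[.482,.302,.075]))
top=cv2.resize(t[:,:,::-1],(626,480));cv2.imwrite('pics/t3.png',top)
```

```text
[0.4698 0.0374 0.1868] [2.7052 0.0613 1.5969] [-0.4168  0.2007  0.0951  2.3837  0.8114  0.2222 -1.0539]
[356.1886 251.2319]
[361.925  181.8885]
[351.0039 313.9071]
red left 181 [-0.0778 -0.0467] [0.0775 0.0776]
[204.1629 248.0013]
```

View pics/w3.png

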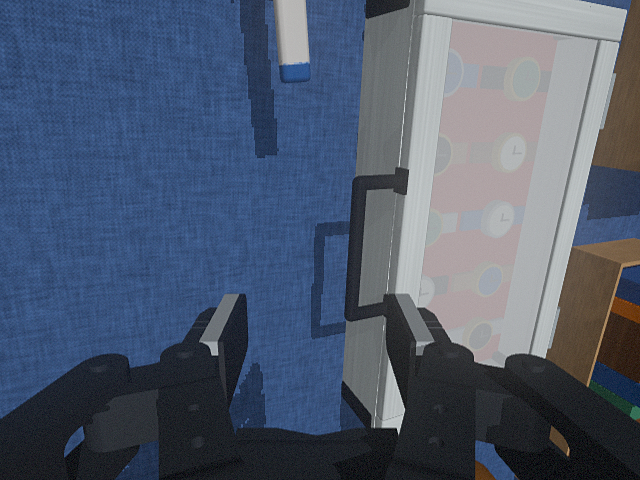

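View pics/t3.png

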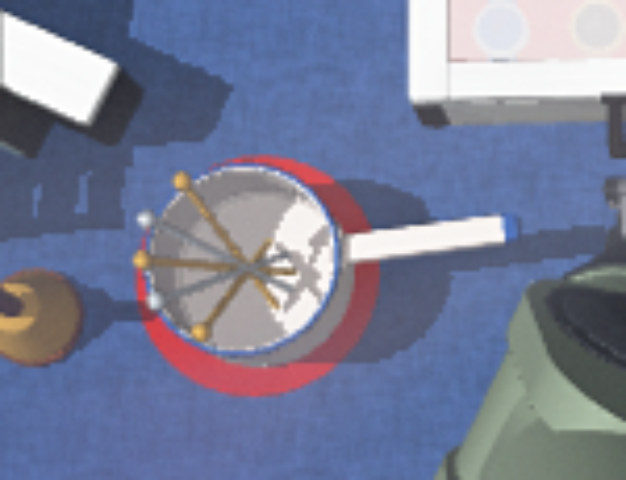

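The top view shows red all round the pan, with the rim centred at (246,260), so it stands wholly on the mat. The wrist view shows the bar where predicted, from (357,180) to (352,318). The 45° tilt hit the joint limits (q4, q6), so I'll use about 20° from vertical, which also nearly lines up with the lid at 60°.

Request:
{"api": "send_rows", "payload": {
  "plan": "0 0 0 0 0 0 0.024; 0 0 0 0 0 0 0.024"
}}

```text
clock: 8.68
position: [0.4701, 0.0383, 0.1866]
tool_rot: [2.706, 0.06, 1.597]
force: [0.6, 1.2, -0.1]
grip_width: 0.0272
finger_force: 0.0
```

```bash
cat >> h.py <<'E'
def Rt(t,yaw=1.):  # tool tilted t deg: z=(sin t,0,-cos t), x=+y
    a=np.radians(90-t);M=np.column_stack([[0,1,0],[np.sin(a),0,np.cos(a)],[np.cos(a),0,-np.sin(a)]])
    return Ro.from_euler('z',yaw,degrees=True)*Ro.from_matrix(M)
E
python3 - <<'E'
from h import *
np.set_printoptions(precision=4,suppress=True)
s=observe();print(s['position'],s['tool_rot'],s['qpos'])
R=Rt(20);z=R.apply([0,0,1]);p=np.array([.556,.0115,.066])
for b in(.06,):print(p-b*z,shift(s,p-b*z),turn(s,R))
E
```

```text
[0.4701 0.0383 0.1866] [2.7062 0.0604 1.5971] [-0.4253  0.202   0.1036  2.3826  0.7999  0.2209 -1.0437]
[0.5355 0.0111 0.1224] [-0.0249  0.0308  0.087 ] [4.9592 3.0077 1.7919]
```

Request:
{"api": "send_rows", "payload": {
  "plan": "-0.004 0.005 0.013 0.8 0.5 0.3 0.024; -0.008 0.01 0.029 1.6 1 0.6 0.024; -0.012 0.015 0.043 2.5 1.5 0.9 0.024; -0.016 0.02 0.058 3.3 2 1.2 0.024; -0.021 0.026 0.073 4.2 2.5 1.5 0.024; -0.025 0.031 0.087 5 3 1.8 0.024; -0.025 0.031 0.087 5 3 1.8 0.024; -0.025 0.031 0.087 5 3 1.8 0.024"
}}

```text
clock: 9.35
position: [0.5353, 0.0114, 0.1215]
tool_rot: [2.795, 0.001, 1.589]
force: [0.5, -0.0, -0.6]
grip_width: 0.0239
finger_force: 0.0
```

Run:
```python
from h import *
np.set_printoptions(precision=4,suppress=True)
s=observe();print(s['position'],s['tool_rot'],s['qpos'],s['grip_width'])
w=imaging.grab_frame('wrist');cv2.imwrite('pics/w4.png',w['color'][:,:,::-1])
p=[.558,.0115,.066];print(proj(w,p,s),shift(s,p),turn(s,Rt(20)))
for q in([.558,.0615,.066],[.558,-.0385,.066]):print(proj(w,q,s))
```

```text
[0.5353 0.0114 0.1215] [2.7947 0.0009 1.589 ] [-0.0358  0.4341 -0.1582  2.2138  0.6574  0.1937 -0.7775] 0.023941288683963786
[322.8819 262.574 ] [-0.0002  0.0025  0.0599] [-0.1268  0.0347  0.0566]
[325.1152 161.7808]
[320.9045 351.8195]
```

View pics/w4.png

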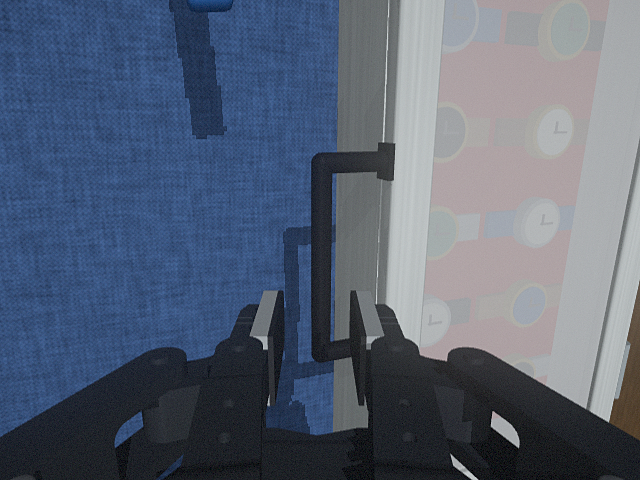

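The wrist view shows the bar upright at column 321, rows 152–360, between the fingertips (267 and 365), so it is centred to about 1 mm. I'll descend slowly over it.

Request:
{"api": "send_rows", "payload": {
  "plan": "0 0.001 0.012 0 0 0 0.024; 0 0.001 0.024 0 0 0 0.024; 0 0.001 0.036 0 0 0 0.024; 0 0.001 0.046 0 0 0 0.024; 0 0.001 0.054 0 0 0 0.024; 0 0.001 0.061 0 0 0 0.024; 0 0.001 0.067 0 0 0 0.024; 0 0.001 0.072 0 0 0 0.024; 0 0.001 0.073 0 0 0 0.024; 0 0.001 0.073 0 0 0 0.024"
}}

```text
clock: 10.23
position: [0.5608, 0.0121, 0.054]
tool_rot: [2.794, 0.001, 1.59]
force: [-0.3, 0.5, -0.7]
grip_width: 0.0242
finger_force: 0.0
```

Request:
{"api": "send_rows", "payload": {
  "plan": "0 0 0 0 0 0 0.018; 0 0 0 0 0 0 0.014; 0 0 0 0 0 0 0.01; 0 0 0 0 0 0 0.006; 0 0 0 0 0 0 0.004; 0 0 0 0 0 0 0.004",
  "grip_force": 30
}}

```text
clock: 10.73
position: [0.5618, 0.0115, 0.0546]
tool_rot: [2.792, -0.0, 1.589]
force: [2.2, 1.9, 7.2]
grip_width: 0.0083
finger_force: 29.3
```

```bash
cat > lid.py <<'E'
# rows (tool-frame shift) along the lid arc; hinge from grasp: bar radius .235
import sys
from h import *
np.set_printoptions(precision=4,suppress=True)
s=observe();print(s['clock'],s['position'],s['tool_rot'],s['qpos'],s['force'],s['moment'],s['grip_width'],s['finger_force'])
R=Ro.from_euler('xyz',s['tool_rot']);off=float(sys.argv[3]) if len(sys.argv)>3 else .013
bar=np.array(s['position'])-R.apply([0,0,off]);print('bar',bar)
H=np.array([.793,.0115,.066]);v=bar-H;th=np.degrees(np.arctan2(v[2],-v[0]));print('r',np.hypot(v[0],v[2]),'lid deg',th)
for t in np.linspace(float(sys.argv[1]),float(sys.argv[2]),10):
    a=np.radians(t);b=H+.235*np.array([-np.cos(a),0,np.sin(a)]);b[1]=bar[1];print(round(t,1),R.inv().apply(b-bar))
E
python3 lid.py 1 14
```

```text
10.7333 [0.5618 0.0115 0.0546] [ 2.792  -0.0002  1.5886] [ 0.0154  0.6042 -0.2169  2.1777  1.451   0.1662 -1.5448] [2.2395 1.9235 7.1546] [ 0.2682 -0.4197  0.1005] 0.00830922952884469 29.269267916679382
bar [0.5574 0.0115 0.0668]
r 0.23562724737577048 lid deg 0.19026248535052442
1.0 [-0.      0.0018 -0.0029]
2.4 [-0.      0.004  -0.0084]
3.9 [-0.      0.0063 -0.0138]
5.3 [-0.      0.0088 -0.0192]
6.8 [-0.      0.0114 -0.0245]
8.2 [-0.      0.0141 -0.0298]
9.7 [-0.0001  0.017  -0.035 ]
11.1 [-0.0001  0.02   -0.0401]
12.6 [-0.0001  0.0231 -0.0451]
14.0 [-0.0001  0.0264 -0.0501]
```

Gripped. The bar is measured at (0.5574, 0.0115, 0.0668), radius 0.2356, as expected. I'll lift slowly along the arc.

Request:
{"api": "send_rows", "payload": {
  "plan": "0 0.001 -0.002 0 0 0 0.004; 0 0.002 -0.0045 0 0 0 0.004; 0 0.004 -0.0084 0 0 0 0.004; 0 0.0052 -0.0111 0 0 0 0.004; 0 0.0063 -0.0138 0 0 0 0.004; 0 0.0088 -0.0192 0 0 0 0.004; 0 0.0114 -0.0245 0 0 0 0.004; 0 0.0141 -0.0298 0 0 0 0.004; 0 0.017 -0.035 0 0 0 0.004; 0 0.02 -0.04 0 0 0 0.004"
}}

```text
clock: 11.57
position: [0.5655, 0.0115, 0.0982]
tool_rot: [2.795, -0.0, 1.589]
force: [-3.1, 1.7, -3.0]
grip_width: 0.0086
finger_force: 29.3
```

```bash
python3 lid.py 12 26
```

```text
11.5667 [0.5655 0.0115 0.0982] [ 2.7948 -0.      1.5885] [ 0.1699  0.5365 -0.4129  2.1432  1.056   0.2913 -1.1287] [-3.1332  1.6671 -3.0084] [0.3678 1.1462 0.1233] 0.008636861804667821 29.339750111103058
bar [0.5611 0.0114 0.1105]
r 0.23612512027464053 lid deg 10.856420954824682
12.0 [-0.      0.0034 -0.0034]
13.6 [-0.0001  0.0068 -0.0088]
15.1 [-0.0001  0.0104 -0.0141]
16.7 [-0.0001  0.0142 -0.0193]
18.2 [-0.0002  0.018  -0.0243]
19.8 [-0.0002  0.022  -0.0293]
21.3 [-0.0002  0.0262 -0.0342]
22.9 [-0.0003  0.0304 -0.0389]
24.4 [-0.0003  0.0348 -0.0435]
26.0 [-0.0004  0.0393 -0.048 ]
```

Request:
{"api": "send_rows", "payload": {
  "plan": "0 0.003 -0.0035 0 0 0 0.004; 0 0.0065 -0.0088 0 0 0 0.004; 0 0.0102 -0.0141 0 0 0 0.004; 0 0.014 -0.0193 0 0 0 0.004; 0 0.0178 -0.0243 0 0 0 0.004; 0 0.0218 -0.0293 0 0 0 0.004; 0 0.026 -0.0342 0 0 0 0.004; 0 0.0302 -0.0389 0 0 0 0.004; 0 0.0346 -0.0435 0 0 0 0.004; 0 0.0391 -0.048 0 0 0 0.004"
}}

```text
clock: 12.4
position: [0.5833, 0.0118, 0.1554]
tool_rot: [2.8, 0.001, 1.589]
force: [-24.2, 3.8, 8.1]
grip_width: 0.0089
finger_force: 30.6
```

```bash
python3 lid.py 26 41
```

```text
12.4 [0.5833 0.0118 0.1554] [2.7997 0.0013 1.5886] [ 0.3264  0.4839 -0.6106  2.0538  0.809   0.4581 -0.8601] [-24.1751   3.8058   8.1312] [0.6339 4.8093 0.2384] 0.008888383180962807 30.621356070041656
bar [0.5789 0.0117 0.1676]
r 0.23697236639819433 lid deg 25.401039639256776
26.0 [-0.0001  0.0031 -0.0003]
27.7 [-0.0001  0.0081 -0.005 ]
29.3 [-0.0002  0.0132 -0.0096]
31.0 [-0.0003  0.0184 -0.014 ]
32.7 [-0.0003  0.0237 -0.0183]
34.3 [-0.0004  0.0292 -0.0224]
36.0 [-0.0005  0.0348 -0.0263]
37.7 [-0.0006  0.0405 -0.0301]
39.3 [-0.0006  0.0463 -0.0337]
41.0 [-0.0007  0.0522 -0.0372]
```

Forces are pushing outward, so my radius is a little small. I'll relax outward by 2 mm and re-read.

Request:
{"api": "send_rows", "payload": {
  "plan": "0 -0.001 -0.001 0 0 0 0.004; 0 -0.0016 -0.0016 0 0 0 0.004; 0 -0.0016 -0.0016 0 0 0 0.004"
}}

```text
clock: 12.65
position: [0.584, 0.0118, 0.1575]
tool_rot: [2.794, 0.0, 1.588]
force: [-4.9, 3.4, 0.0]
grip_width: 0.0091
finger_force: 29.9
```

```bash
python3 lid.py 26 41
```

```text
12.65 [0.584  0.0118 0.1575] [2.7943 0.0001 1.5884] [ 0.3279  0.48   -0.6111  2.0549  0.8098  0.4544 -0.8611] [-4.8822  3.3774  0.0357] [0.6168 1.5066 0.2032] 0.009127735233910235 29.857256412506104
bar [0.5796 0.0117 0.1697]
r 0.23724983633237204 lid deg 25.92335725605089
26.0 [-0.      0.0018  0.0014]
27.7 [-0.0001  0.0068 -0.0033]
29.3 [-0.0002  0.0119 -0.0078]
31.0 [-0.0002  0.0171 -0.0122]
32.7 [-0.0003  0.0225 -0.0165]
34.3 [-0.0003  0.028  -0.0205]
36.0 [-0.0004  0.0336 -0.0244]
37.7 [-0.0005  0.0393 -0.0282]
39.3 [-0.0006  0.0451 -0.0318]
41.0 [-0.0006  0.051  -0.0352]
```

```bash
sed -i 's/H+.235\*/H+(np.hypot(v[0],v[2])+.0005)*/' lid.py; python3 lid.py 27 40 | tail -10
```

```text
27.0 [-0.      0.0029 -0.0034]
28.4 [-0.0001  0.0073 -0.0075]
29.9 [-0.0001  0.0118 -0.0114]
31.3 [-0.0002  0.0165 -0.0152]
32.8 [-0.0002  0.0212 -0.0189]
34.2 [-0.0003  0.026  -0.0225]
35.7 [-0.0004  0.0309 -0.0259]
37.1 [-0.0004  0.0359 -0.0293]
38.6 [-0.0005  0.0409 -0.0325]
40.0 [-0.0006  0.0461 -0.0355]
```

Request:
{"api": "send_rows", "payload": {
  "plan": "0 0.0025 -0.0034 0 0 0 0.004; 0 0.007 -0.0075 0 0 0 0.004; 0 0.0116 -0.0114 0 0 0 0.004; 0 0.0163 -0.0152 0 0 0 0.004; 0 0.021 -0.0189 0 0 0 0.004; 0 0.0258 -0.0225 0 0 0 0.004; 0 0.0307 -0.0259 0 0 0 0.004; 0 0.0355 -0.0293 0 0 0 0.004; 0 0.0355 -0.0293 0 0 0 0.004"
}}

```text
clock: 13.4
position: [0.6078, 0.0122, 0.1982]
tool_rot: [2.794, 0.001, 1.588]
force: [-12.9, 4.3, 6.7]
grip_width: 0.0088
finger_force: 30.8
```

```bash
python3 lid.py 38 50
```

```text
13.4 [0.6078 0.0122 0.1982] [2.7944 0.0006 1.5881] [ 0.3911  0.4644 -0.6946  1.9603  0.6982  0.5665 -0.7328] [-12.8889   4.3141   6.7164] [0.6759 2.6858 0.2449] 0.008768087585989869 30.755487978458405
bar [0.6034 0.0121 0.2104]
r 0.23830041463930884 lid deg 37.29511572567932
38.0 [-0.      0.0022 -0.002 ]
39.3 [-0.0001  0.0069 -0.0049]
40.7 [-0.0002  0.0118 -0.0077]
42.0 [-0.0002  0.0166 -0.0104]
43.3 [-0.0003  0.0216 -0.0129]
44.7 [-0.0004  0.0265 -0.0154]
46.0 [-0.0004  0.0316 -0.0177]
47.3 [-0.0005  0.0367 -0.0199]
48.7 [-0.0006  0.0418 -0.022 ]
50.0 [-0.0006  0.047  -0.024 ]
```

```bash
python3 lid.py 38 50 .0095| tail -12
```

```text
bar [0.6046 0.0122 0.2071]
r 0.23536655018806932 lid deg 36.83341085855308
38.0 [-0.      0.0038 -0.003 ]
39.3 [-0.0001  0.0084 -0.0059]
40.7 [-0.0002  0.0132 -0.0086]
42.0 [-0.0002  0.018  -0.0113]
43.3 [-0.0003  0.0229 -0.0138]
44.7 [-0.0004  0.0278 -0.0162]
46.0 [-0.0004  0.0328 -0.0185]
47.3 [-0.0005  0.0378 -0.0207]
48.7 [-0.0006  0.0429 -0.0228]
50.0 [-0.0007  0.048  -0.0247]
```

Request:
{"api": "send_rows", "payload": {
  "plan": "0 0.003 -0.004 0 0 0 0.004; 0 0.0079 -0.0069 0 0 0 0.004; 0 0.0127 -0.0097 0 0 0 0.004; 0 0.0175 -0.0124 0 0 0 0.004; 0 0.0224 -0.0149 0 0 0 0.004; 0 0.0273 -0.0173 0 0 0 0.004; 0 0.0323 -0.0196 0 0 0 0.004; 0 0.0373 -0.0218 0 0 0 0.004; 0 0.0424 -0.024 0 0 0 0.004; 0 0.0424 -0.024 0 0 0 0.004"
}}

```text
clock: 14.23
position: [0.6406, 0.0128, 0.2351]
tool_rot: [2.793, -0.0, 1.588]
force: [0.9, 3.1, -4.3]
grip_width: 0.0088
finger_force: 31.3
```

```bash
python3 lid.py 49.5 61 .0095
```

```text
14.2333 [0.6406 0.0128 0.2351] [ 2.7928 -0.0003  1.5881] [ 0.4167  0.4727 -0.7391  1.8435  0.6307  0.6733 -0.6422] [ 0.8847  3.1127 -4.2671] [0.6361 0.6152 0.2104] 0.008841750101240019 31.31118357181549
bar [0.6374 0.0127 0.244 ]
r 0.23648227985435935 lid deg 48.8423243440033
49.5 [-0.      0.0024 -0.0014]
50.8 [-0.0001  0.0073 -0.0032]
52.1 [-0.0002  0.0123 -0.0049]
53.3 [-0.0002  0.0174 -0.0065]
54.6 [-0.0003  0.0225 -0.008 ]
55.9 [-0.0004  0.0276 -0.0093]
57.2 [-0.0005  0.0327 -0.0105]
58.4 [-0.0005  0.0379 -0.0116]
59.7 [-0.0006  0.0431 -0.0127]
61.0 [-0.0007  0.0483 -0.0135]
```

Forces have settled. Next is the last stretch to about 60°, slowing at the end.

Request:
{"api": "send_rows", "payload": {
  "plan": "0 0.002 -0.0011 0 0 0 0.004; 0 0.0073 -0.003 0 0 0 0.004; 0 0.0123 -0.0046 0 0 0 0.004; 0 0.0174 -0.0062 0 0 0 0.004; 0 0.0225 -0.0077 0 0 0 0.004; 0 0.0276 -0.009 0 0 0 0.004; 0 0.0327 -0.0102 0 0 0 0.004; 0 0.0379 -0.0114 0 0 0 0.004; 0 0.042 -0.0122 0 0 0 0.004; 0 0.0445 -0.0127 0 0 0 0.004"
}}

```text
clock: 15.07
position: [0.6777, 0.0133, 0.2618]
tool_rot: [2.793, 0.0, 1.588]
force: [-3.9, 0.8, 3.0]
grip_width: 0.0086
finger_force: 32.1
```

Request:
{"api": "send_rows", "payload": {
  "plan": "0 0 0 0 0 0 0.004; 0 0 0 0 0 0 0.004; 0 0 0 0 0 0 0.004; 0 0 0 0 0 0 0.004; 0 0 0 0 0 0 0.004; 0 0 0 0 0 0 0.004"
}}

```text
clock: 15.57
position: [0.677, 0.0133, 0.2613]
tool_rot: [2.794, 0.0, 1.588]
force: [-3.9, 2.5, 3.5]
grip_width: 0.0086
finger_force: 32.1
```

```bash
python3 lid.py 60 61 .0095|head -9; python3 lid.py 60 61 .013|sed -n 3,6p
python3 - <<'E'
from h import *
f=imaging.grab_frame('scene');cv2.imwrite('pics/s5.png',f['color'][:,:,::-1])
E
```

```text
15.5667 [0.677  0.0133 0.2613] [2.7939 0.0003 1.5883] [ 0.4093  0.5046 -0.7526  1.7216  0.6033  0.7666 -0.5864] [-3.8992  2.4674  3.5401] [0.4406 1.0838 0.1446] 0.00863676982245644 32.14752674102783
bar [0.6738 0.0132 0.2703]
r 0.23651385391053614 lid deg 59.72877430318863
60.0 [-0.      0.001  -0.0007]
60.1 [-0.      0.0015 -0.0008]
60.2 [-0.      0.0019 -0.0008]
60.3 [-0.      0.0024 -0.0009]
60.4 [-0.      0.0028 -0.001 ]
60.6 [-0.      0.0033 -0.0011]
r 0.23995767389309897 lid deg 59.87891541360041
60.0 [-0.      0.0004 -0.0006]
60.1 [-0.      0.0009 -0.0007]
60.2 [-0.      0.0013 -0.0007]
```

View pics/s5.png

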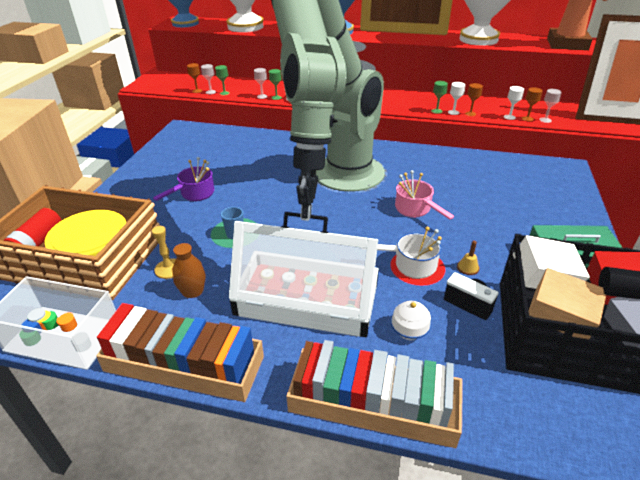

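The scene view shows the lid held open at about 60° by the pull (305,222) and the pan on the red mat (418,258). Everything else is where it was, so I'm handing in.

```bash
python3 -c "from workcell import bot; print(bot.job_done())"
```

```text
the job is handed in; nothing more can be done
None
```

I slid the pan wholly onto the red mat, then eased the lid up; the fingers were holding it open at about 60° when I handed the job in at about 16 s, and nothing else on the stall was touched.

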